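Walk the switch box home into its bay

ROBOT

A 6-joint arm with a two-finger parallel gripper is mounted at the origin on the work surface. World frame = base frame: x ahead of the robot, y to its left, z up, the work surface at z = 0. Lengths are in m, angles in rad, forces in N, time in s.
With the tool pointing down it reaches from about 0.35 to 0.775 m from the base axis. Payload 7.3 kg.
Tool frame: the origin (TCP) lies at the very end of the fingers, on their centre line; the grasp point (between the pads) lies r.grip_point_offset behind it (r.grip_point_offset is the distance from the TCP to the grasp point, in m); z points along the fingers, y is the line along which they close (so a half turn about z gives the same grasp; the last joint's range is limited). The gripper opens to 92 mm and grips with 3 to 60 N. Pads are 19 mm wide; open, the fingers measure 130 mm over their backs; the gripper's body (75 mm by 190 mm) begins 47 mm behind the grasp point.
Start: joints at [-1.406, 0.342, 1.524, -0, 1.275, -0.146], TCP at [0.161, -0.5, 0.227] pointing down, gripper open.
Joint ranges: [-2.53, 2.53], [-0.77, 2.02], [0.04, 2.7], [-1, 4.14], [0.28, 2.66], [-3.11, 3.11]. Speed limits (rad/s): [2.57, 2.57, 3.14, 3.14, 3.14, 3.14].

INTERFACE

Orientations are given as a unit quaternion [w, x, y, z].
In Python, from rig import r gives the robot as it stands. The module is installed in compiled form; this text tells all that it offers.
- The arm moves only by the tool move_arm, never from a script. Its argument "plan" is a list of rows, each a list of 5 numbers: the shift along the tool's x, y, z in m, then the turn about the tool's z in rad, then the closure in counts, from 0 (fully open) to 255 (shut). In form: [[dx, dy, dz, twist, jaw], ...]. A call has exactly 5 rows; each row shifts and turns the commanded pose from where the row before left it, along the tool's axes as they then stand; what a row does not reach is not made up. A row lasts 1/10 s, in which the tool goes at most 50 mm and 8.59 degrees, less where a joint would pass 70% of its speed; a pose out of reach is approached as far as the arm can. A call is refused whole if a number of a shift passes 0.05 or a number of a turn 0.15, either way. A call with a gripper value outside its range is refused whole. The fingers move at their own pace and stop on an object; "grip_force" is the grip in N (left out, the last holds). Time passes only in rows, so rows that do not move let the fingers close, or fill a call up. It gives the time, the measured TCP pose, the force, the opening and the grip force at its end, in the units of the state.
- r.get_state(): the state, without advancing time (a new reading comes with each control period).
- r.snapshot(name): name is "scene" or "side" or "wrist"; returns a dict with "img" (400x640x3 uint8, blue, green, red), "range_z" (400x640 float32, m along the optical axis (not along the pixel's ray), 0 where there is no reading), "intrinsics" (3x3 intrinsics, pixels), "R" (3x3) and "t" (3): a world point X has camera coordinates R X + t. Camera axes: x right, y down, z forward; pixel columns grow to the right and rows downward; lengths in m; the calibration is good to about 2 mm. A picture is of the moment at which its call begins.
- r.hand_in(): hands the job in; it is judged then, once.
Trained networks look in a picture, given as the dict that the camera call returned (one of the last four; its "shot" number tells which), for a name from the list of things; names that differ only in an ending like _2 or _b are one class to them, and where a whole thing is asked for, a point or a joint stands for the part that bears it (a point fixed in the world has none). Each returns a list of dicts, best first, with "confidence" (0 to 1); they miss things now and then, are a little off and sometimes report something else, mostly with a low value. They report only what shows in the picture. A call takes as long as a camera call.
- r.recognise(query, picture): "uv" ([column, row] in pixels, amid what is visible of it).
- r.masks_of(query, picture): "mask" (400x640 bool, what is visible of it) and "uv" ([column, row] in pixels, amid what is visible of it).
- r.place_of(query, picture): "uv" ([column, row] in pixels: a listed point, or the origin of a listed thing).
The state is a dict: "t": time; "qpos": joint angles; "joint_vel": joint speeds; "joint_efforts": joint torques, N m; "position": TCP position; "tcp_rot": TCP orientation; "ft_force": force on the tool from outside, world axes, zero at the start; "ft_torque": the same for the moment, N m; "grip_width": finger opening in m; "gripper_force": force on a finger pad.
Only numpy, scipy, OpenCV 4.12 (cv2) and the standard library are available. Lean on these libraries where they do the work, as an engineer would, in place of code of your own. Each camera call takes 0.05 s, during which the arm holds its last target. There are 200 camera calls.

TASK

Walk the heavy switch box into its bay on the bench by pushing its two near corner bumpers in turn, never its front panel. Press the left corner firmly home on its stop screw, then the right one, but with no more than 18 N on a stop, which would shift its setting; then swing the keeper fully across behind the box and leave everything else where it is.

Things in the scene. Friction and masses are not known exactly. Their poses are not given: they have to be found in the camera images.
- case_mid (a point): Centre of the switch box, 41 mm above its underside: a heavy cream instrument case (about 2 kg, on hard glides; drags 4 to 12 N when slid), 140 deep (x) by 220 wide (y) by 82 mm high, too wide to grip. A cream bumper, 34 mm wide and 6 to 82 mm high, stands at each corner.
- case_near_l (a point): Middle of the flat near face of the left near bumper, 40 mm above the underside; 70 mm nearer the robot and 94 mm to the left of the box's centre. This face stands 22 mm proud of the panel. Push here.
- case_near_r (a point): The same on the right near bumper.
- case_far_l (a point): Middle of the far face of the left far bumper, 70 mm beyond and 94 mm to the left of the box's centre; it meets the left stop screw.
- case_far_r (a point): The same on the right far bumper; it meets the right stop screw.
- case: The whole switch box; origin at the centre of its underside. Its x axis points from its front panel side (towards the robot) to its far side, y to the left.
- panel: The front panel with its terminals and selector knob, 150 wide by 66 mm high, set back between the two near bumpers; nothing on it stands out past the bumpers. Not to be touched.
- bay: The bay: two aluminium rails (28 mm high) fixed to the bench, 230 mm apart inside, straight from x = 10 to 100 mm, flared at the near end out to x = -42, y = +-137 mm. Origin on the bench, at the centre of the box's underside when home (stops at mid setting); x runs into the bay, away from the robot, y to the left. Do not jam the box in it with over 40 N.
- stop_l: Left end stop: a fixed block, 52 mm high, at y = 94 mm in the bay (origin on its top's near edge, x = 90 mm), with a stop screw whose rubber pad, 22 mm across, 34 mm up, faces the robot. The pad's face stands at bay x = 65 to 75 mm: its setting varies and is not measured, so feel for it. Firmly home: the box bears on the pad with 5 to 18 N, so push some 10 N harder than the drag.
- stop_r: The right end stop, the same at y = -94 mm; its screw is set on its own, within the same range.
- keeper (a joint): Angle of the keeper, a flat steel bar turning on an upright pin at the bay's right near corner. 0 = parked, pointing 0.262 rad outwards (right) of the bay's -x; grows as it swings inwards, clockwise from above; at 1.833 (its end) it points to the bay's +y, square behind the right near bumper. Stays where left; about 2 N at its knob moves it.
- keeper_pivot (a point): The keeper's pin, at x = -85, y = -134 mm in the bay, 44 mm above the bench. The bar is 14 mm wide, 14 to 26 mm above the bench and reaches 58 mm from the pin; when across it clears a box that is home by 3 to 13 mm.
- keeper_knob (a point): Middle of the keeper's upright black knob, 12 mm thick, 26 to 62 mm above the bench, 49 mm from the pin.
- driver: A screwdriver with a green handle lying on the bench, 190 mm long; a bystander.
- board: A small circuit board with parts on it, 70 by 100 mm, lying right of the bay; a bystander.
- meter: A black panel meter, 45 by 96 by 48 mm, standing left of the bay; a bystander.

How it is judged:
On the way, in this order (a step that is already met when the one before it is completed fails the run):
1. the box's far end stands between the straight rails (x of case in the frame of bay above -0.045 m and y of case in the frame of bay between -0.009 and 0.009 m), for 0.1 s.
2. the left corner is pressed firmly home on its stop (5 N or more) (contact force between case and stop_l above 5 N), for 0.03 s.
3. then the right corner is pressed firmly home on its stop (5 N or more) (contact force between case and stop_r above 5 N), for 0.03 s.
4. then the keeper is swung fully across (value of joint keeper above 1.75 rad), for 0.1 s.
At the end, for the whole second after the job is handed in: The box stands at rest and level in the bay, both far corners on their stops (bay x at least 63.5 mm), within 7 mm of the middle of the bay and square within 0.07 rad, and the keeper lies fully across behind it (over 1.75 rad) (value of joint keeper above 1.75 rad and x of each of case_far_l, case_far_r in the frame of bay above 0.0635 m and y of case in the frame of bay between -0.007 and 0.007 m and angle between the x axis of case and the x axis of bay, either way round below 0.07 rad and angle between case's own z axis and vertical below 0.03 rad and linear speed of case below 0.01 m/s); the robot touches nothing.
It fails at once if a stop screw is pressed with more than 18 N (contact force between case and stop_l above 18 N or contact force between case and stop_r above 18 N).
It fails at once if the box is jammed in the bay with more than 40 N (contact force between case and bay above 40 N).
It fails at once if the front panel is touched (contact force between any of the fingers, the arm and panel above 1 N).
It fails at once if the box is tipped (angle between case's own z axis and vertical above 0.1 rad).
It fails at once if a bystander is moved (distance of any of driver, board, meter from where it was at the start of the episode above 0.02 m).
It also fails if it takes over 72 s, if anything falls off the work surface, if the arm or the gripper's body presses on something with over 40 N, if the wrist force passes 120 N, or if a joint passes its speed limit or range.

## Working session

There is one attempt and no reset: what is moved stays moved. The work goes in short steps, Python scripts to look and compute and a tool call to move; the robot and the scene stay as the last step left them, time stands still between calls to the robot, and variables do not carry over. Pictures are saved under pics/ and viewed, at most 10 in all, crops included, and the job is handed in when it is done.

Besides the shell and the picture viewer there is one more tool, called after "Request:" as name(argument=value, ...) on one line, values as JSON. move_arm: Moves the arm, as the interface text tells. Its arguments: {"type":"object","properties":{"plan":{"type":"array","items":{"type":"array","items":{"type":"number"}}},"grip_force":{"type":"number"}},"required":["plan"]}

```bash
mkdir -p pics
cat > h.py <<'E'
import numpy as np, cv2
from rig import r
def back(p,uv,z=None,depth=None):
    K=p["intrinsics"];R=np.array(p["R"]);t=np.array(p["t"])
    d=np.linalg.inv(K)@np.array([uv[0],uv[1],1.0])
    c=-R.T@t; w=R.T@d
    if z is not None: return c+w*(z-c[2])/w[2]
    if depth is None:
        u,v=int(round(uv[0])),int(round(uv[1])); depth=p["range_z"][v,u]
    return c+w*depth
E
cat > a.py <<'E'
from h import *
s=r.get_state(); print({k:np.round(v,4).tolist() for k,v in s.items()}, r.grip_point_offset)
H={'case_mid':.041,'case_near_l':.04,'case_near_r':.04,'case_far_l':.04,'case_far_r':.04,'case':0,'bay':0,'stop_l':.052,'stop_r':.052,'keeper_pivot':.044,'keeper_knob':.044}
for n in ("scene","side"):
    p=r.snapshot(n); cv2.imwrite(f"pics/{n}0.png",p["img"]); print(n,"cam",np.round(-p["R"].T@p["t"],3))
    for k,z in H.items():
        print(k,[(round(o["confidence"],2),np.round(o["uv"]).tolist(),np.round(back(p,o["uv"],z),4).tolist()) for o in r.place_of(k,p)[:2]])
E
python3 a.py
```

```text
{'t': 0.0, 'qpos': [-1.406, 0.3427, 1.5251, -0.0, 1.2754, -0.146], 'joint_vel': [-0.001, -0.0004, -0.0002, -0.0004, 0.0001, 0.0005], 'joint_efforts': [-0.0026, -43.1252, -24.422, 0.0716, 0.0563, -0.0001], 'position': [0.1605, -0.4994, 0.226], 'tcp_rot': [-0.0008, 0.988, 0.1547, -0.0], 'ft_force': [0.0909, 0.2412, -0.983], 'ft_torque': [0.0102, 0.0177, -0.0572], 'gripper_force': 0.0, 'grip_width': 0.0917} 0.0188
scene cam [ 1.163 -0.313  0.863]
case_mid [(0.9, [331.0, 175.0], [0.5413, 0.1117, 0.041])]
case_near_l [(0.56, [286.0, 167.0], [0.462, 0.0275, 0.04])]
case_near_r [(0.56, [286.0, 167.0], [0.462, 0.0275, 0.04])]
case_far_l [(0.71, [311.0, 207.0], [0.6028, 0.019, 0.04]), (0.6, [378.0, 184.0], [0.622, 0.1948, 0.04])]
case_far_r [(0.71, [311.0, 207.0], [0.6028, 0.019, 0.04]), (0.6, [378.0, 184.0], [0.622, 0.1948, 0.04])]
case [(0.81, [328.0, 184.0], [0.5328, 0.1098, 0.0])]
bay [(0.53, [313.0, 206.0], [0.5769, 0.0394, 0.0])]
stop_l [(0.51, [412.0, 214.0], [0.7406, 0.2032, 0.052]), (0.4, [341.0, 247.0], [0.7377, 0.0148, 0.052])]
stop_r [(0.51, [412.0, 214.0], [0.7406, 0.2032, 0.052]
[... 395 characters left out ...]
, [266.0, 234.0], [0.4692, 0.0161, 0.04]), (0.7, [255.0, 188.0], [0.4782, 0.2048, 0.04])]
case_far_l [(0.59, [320.0, 226.0], [0.5994, 0.0045, 0.04]), (0.56, [303.0, 179.0], [0.611, 0.2078, 0.04])]
case_far_r [(0.59, [320.0, 226.0], [0.5994, 0.0045, 0.04]), (0.56, [303.0, 179.0], [0.611, 0.2078, 0.04])]
case [(0.95, [287.0, 217.0], [0.5398, 0.1091, 0.0]), (0.42, [366.0, 271.0], [0.6652, -0.1313, 0.0])]
bay []
stop_l [(0.61, [350.0, 167.0], [0.744, 0.2081, 0.052])]
stop_r [(0.61, [350.0, 167.0], [0.744, 0.2081, 0.052])]
keeper_pivot [(0.62, [308.0, 233.0], [0.5629, -0.0167, 0.044])]
keeper_knob [(0.62, [285.0, 238.0], [0.5072, -0.0184, 0.044]), (0.35, [364.0, 271.0], [0.6434, -0.1694, 0.044])]
```

View pics/scene0.png

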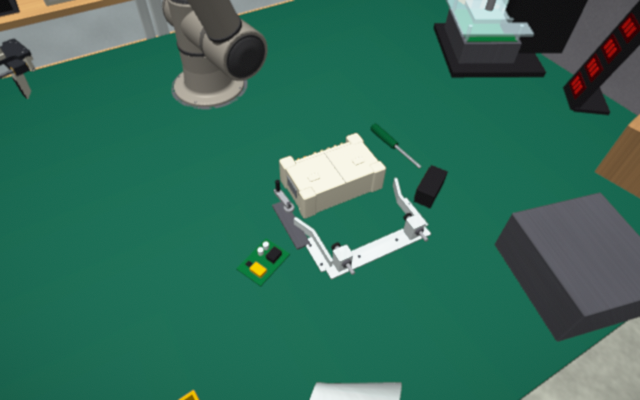

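View pics/side0.png

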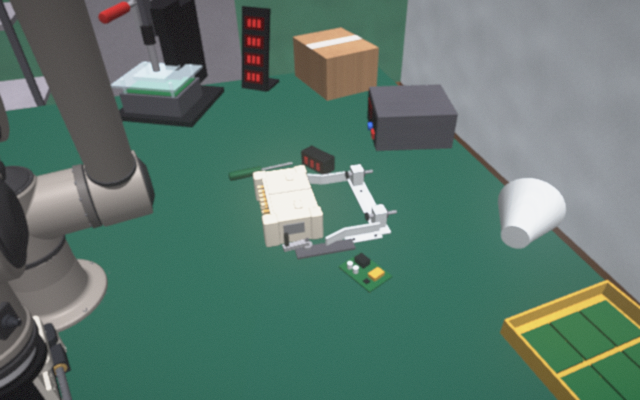

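The scene shows the cream box at (331,175), with the bay rails and stops at (341,258) and (412,222) and the keeper at (285,195). The side view agrees: box at (288,205), screwdriver on the left near side, and board at (365,270), to the right. Next I'll refine the poses from depth.

```bash
cat > m.py <<'E'
from h import *
from scipy.optimize import least_squares
def cloud(p):
    v,u=np.mgrid[0:400,0:640]; d=p["range_z"]; ok=d>0
    q=np.stack([u,v,np.ones_like(u)],-1)[ok]@np.linalg.inv(p["intrinsics"]).T*d[ok][:,None]
    return (q-p["t"])@np.array(p["R"])
def rect(P,lo,hi,xr=(.35,.85),yr=(-.15,.4)):
    m=(P[:,2]>lo)&(P[:,2]<hi)&(P[:,0]>xr[0])&(P[:,0]<xr[1])&(P[:,1]>yr[0])&(P[:,1]<yr[1])
    return P[m]
if __name__=="__main__":
    for n in ("scene","side"):
        p=r.snapshot(n); P=cloud(p)
        T=rect(P,.074,.095,yr=(-.05,.3),xr=(.4,.68))
        print(n,len(T),np.median(T[:,2]),cv2.minAreaRect((T[:,:2]*1000).astype(np.float32)))
        for k in ("bay","stop_l","stop_r","keeper","driver","board","meter"):
            for o in r.masks_of(k,p)[:2]:
                m=o["mask"]&(p["range_z"]>0); q=dict(p); 
                z=np.where(m,p["range_z"],0); q["range_z"]=z; C=cloud(q)
                print(k,round(o["confidence"],2),m.sum(),np.round(C.min(0),3),np.round(C.max(0),3),np.round(np.median(C,0),3))
                if k=="bay": np.save(f"bay_{n}.npy",C)
                if k=="stop_l": 
                    t=C[abs(C[:,2]-.052)<.006]; print("  top",len(t),np.round(t.min(0),3),np.round(t.max(0),3))
E
python3 m.py
```

```text
scene 3478 0.08029904297819565 ((541.8016357421875, 110.36872863769531), (220.32275390625, 142.5491180419922), 87.13243865966797)
bay 0.76 4199 [ 0.498 -0.057 -0.004] [0.807 0.267 0.066] [0.739 0.011 0.006]
stop_l 0.64 81 [ 0.691 -0.001 -0.002] [0.748 0.04  0.056] [0.724 0.011 0.041]
  top 21 [ 0.736 -0.001  0.05 ] [0.748 0.015 0.056]
stop_l 0.4 52 [0.706 0.182 0.001] [0.748 0.225 0.053] [0.735 0.196 0.04 ]
  top 6 [0.731 0.182 0.046] [0.748 0.196 0.053]
stop_r 0.64 81 [ 0.691 -0.001 -0.002] [0.748 0.04  0.056] [0.724 0.011 0.041]
stop_r 0.4 52 [0.706 0.182 0.001] [0.748 0.225 0.053] [0.735 0.196 0.04 ]
keeper 0.56 200 [ 0.459 -0.029 -0.   ] [ 0.564 -0.003  0.066] [ 0.523 -0.022  0.027]
keeper 0.42 5209 [ 0.393 -0.003 -0.004] [0.619 0.27  0.088] [0.571 0.095 0.079]
driver 0.76 297 [ 0.422  0.311 -0.003] [0.595 0.359 0.03 ] [0.474 0.322 0.021]
board 0.78 1283 [ 0.613 -0.194 -0.   ] [ 0.71  -0.079  0.028] [ 0.666 -0.138  0.009]
board 0.68 3970 [ 0.498 -0.055 -0.004] [0.804 0.25  0.066] [0.739 0.009 0.007]
meter 0.74 828 [ 0.611  0.26  -0.003] [0.725 0.374 0.053] [0.69  0.295 0.047]
side 2597 0.0787903086304336 ((541.3138427734375, 107.873046875), (220.54193115234375, 139.79188537597656), 86.59130096435547)
bay 0.72 3218 [ 0.501 -0.059 -0.005] [0.809 0.275 0.061] [ 0.701 -0.012  0.008]
stop_l 0.58 32 [0.716 0.    0.028] [0.733 0.013 0.043] [0.722 0.006 0.038]Traceback (most recent call last):
  File "m.py", line 22, in <module>
    t=C[abs(C[:,2]-.052)<.006]; print("  top",len(t),np.round(t.min(0),3),np.round(t.max(0),3))
                                                              ~~~~~^^^
    return umr_minimum(a, axis, None, out, keepdims, initial, where)
ValueError: zero-size array to reduction operation minimum which has no identity
```

Request:
move_arm(plan=[[0,0,0,0.12,0],[0,0,0,0.12,0],[0,0,0,0.12,0],[0,0,-0.05,0,255],[0,0,-0.05,0,255]])

```text
t: 2.25
position: [0.1604, -0.499, 0.3268]
tcp_rot: [-0.002, 1.0, -0.025, -0.0]
ft_force: [0.8, -0.1, -0.3]
grip_width: 0.0803
gripper_force: 0.0
```

Request:
move_arm(plan=[[0.033,-0.03,0,0,255],[0.033,-0.03,0,0,255],[0.033,-0.03,0,0,255],[0.033,-0.03,0,0,255],[0.033,-0.03,0,0,255]])

```text
t: 2.75
position: [0.3339, -0.3568, 0.3269]
tcp_rot: [0.0, 1.0, -0.025, 0.0]
ft_force: [0.6, -1.2, -0.1]
grip_width: 0.0403
gripper_force: 0.0
```

Request:
move_arm(plan=[[0.033,-0.03,0,0,255],[0.033,-0.03,0,0,255],[0,-0.05,0,0,255],[0,-0.05,0,0,255],[0,-0.05,0,0,255]])

```text
t: 3.25
position: [0.4089, -0.1497, 0.3265]
tcp_rot: [-0.0, 1.0, -0.025, -0.0]
ft_force: [1.0, 0.1, -0.2]
grip_width: 0.0017
gripper_force: 0.0
```

Request:
move_arm(plan=[[0,-0.05,0,0,255],[0,-0.05,0,0,255],[0,-0.05,0,0,255],[0,-0.05,0,0,255],[0,-0.05,0,0,255]])

```text
t: 3.75
position: [0.421, 0.1, 0.327]
tcp_rot: [0.0, 1.0, -0.025, 0.0]
ft_force: [1.3, -0.4, -0.1]
grip_width: 0.0003
gripper_force: 0.0
```

Run:
```python
from m import *
p=r.snapshot("wrist"); cv2.imwrite("pics/w1.png",p["img"]); print(np.round(-p["R"].T@p["t"],3), np.round(p["R"],3).tolist())
P=cloud(p); np.save("w1.npy",P)
T=rect(P,.074,.095,xr=(.4,.68),yr=(-.05,.3)); print(len(T),cv2.minAreaRect((T[:,:2]*1000).astype(np.float32)))
for k,z in {'stop_l':.052,'keeper_pivot':.044,'keeper_knob':.044,'case_far_l':.04,'bay':0}.items():
    print(k,[(round(o["confidence"],2),np.round(o["uv"]).tolist(),np.round(back(p,o["uv"],z),4).tolist()) for o in r.place_of(k,p)[:2]])
```

```text
[0.486 0.098 0.485] [[-0.05, -0.999, -0.0], [-0.968, 0.048, 0.246], [-0.246, 0.012, -0.969]]
18289 ((539.387451171875, 112.52802276611328), (220.2232208251953, 140.07366943359375), 86.56375885009766)
stop_l []
keeper_pivot [(0.68, [408.0, 58.0], [0.5539, -0.0202, 0.044])]
keeper_knob [(0.57, [406.0, 96.0], [0.5051, -0.0181, 0.044])]
case_far_l []
bay []
```

View pics/w1.png

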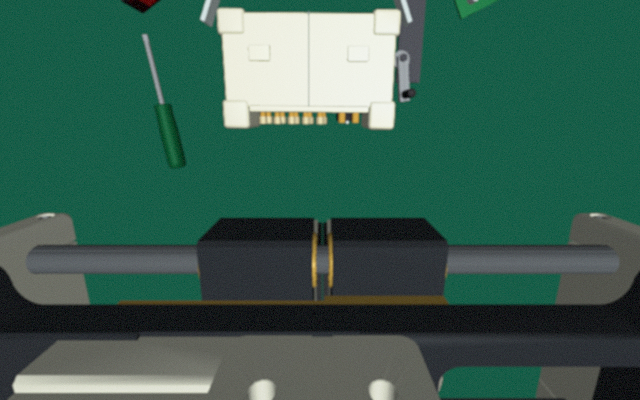

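The wrist view shows the box square in the picture at (222–400, 10–130), the keeper at (404,60)–(406,95), and the driver handle at (170,150). I'll move ahead to see the bay.

Request:
move_arm(plan=[[0.045,0,0,0,255],[0.045,0,0,0,255],[0.045,0,0,0,255],[0.045,0,0,0,255],[0,0,0,0,255]])

```text
t: 4.55
position: [0.6052, 0.0856, 0.3225]
tcp_rot: [0.0, 1.0, -0.027, -0.002]
ft_force: [-0.7, -0.4, -0.5]
grip_width: 0.0004
gripper_force: 0.0
```

Run:
```python
from m import *
p=r.snapshot("wrist"); cv2.imwrite("pics/w2.png",p["img"]); print(r.get_state()["position"])
P=cloud(p); np.save("w2.npy",P)
R=rect(P,.02,.034,xr=(.5,.85),yr=(-.1,.32))
for side,(a,b) in {"L":(.2,.3),"R":(-.08,.02)}.items():
    for x in np.arange(.58,.77,.02):
        q=R[(abs(R[:,0]-x)<.004)&(R[:,1]>a)&(R[:,1]<b)]
        if len(q): print(side,round(x,2),len(q),np.round([q[:,1].min(),q[:,1].max()],4))
for k,z in {'stop_l':.052,'bay':0}.items():
    print(k,[(round(o["confidence"],2),np.round(o["uv"]).tolist(),np.round(back(p,o["uv"],z),4).tolist()) for o in r.place_of(k,p)[:2]])
```

```text
[0.60282154 0.0862408  0.32363386]
L 0.62 32 [0.2465 0.2557]
L 0.64 38 [0.2371 0.2468]
L 0.66 51 [0.2269 0.2997]
L 0.68 62 [0.225  0.2721]
L 0.7 57 [0.224  0.2736]
L 0.72 58 [0.2225 0.2847]
L 0.74 39 [0.2213 0.228 ]
R 0.6 24 [-0.0275  0.0186]
R 0.62 32 [-0.0227 -0.0141]
R 0.64 31 [-0.0151 -0.0069]
R 0.66 36 [-0.0097 -0.0037]
R 0.68 30 [-0.011  -0.0049]
R 0.7 30 [-0.0113 -0.0058]
R 0.72 36 [-0.0129 -0.0069]
R 0.74 23 [-0.014  -0.0082]
stop_l [(0.57, [226.0, 57.0], [0.7479, 0.2024, 0.052]), (0.44, [372.0, 60.0], [0.7342, 0.0147, 0.052])]
bay []
```

View pics/w2.png

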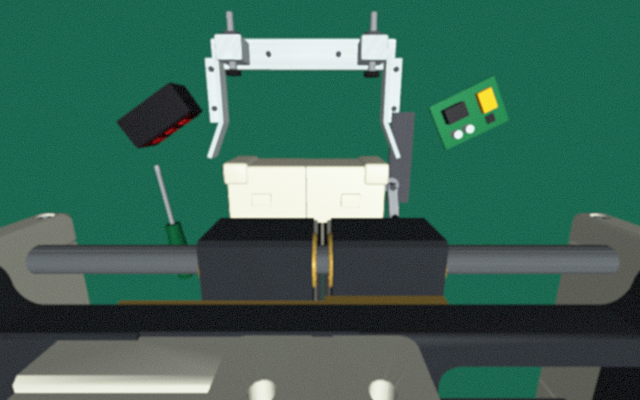

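The second wrist view shows the rails at columns 208–220 and 388–400, the stops at (229,50) and (373,50), and the box ahead of the flare at (230–388, 160–215). The box is about square to the bay and roughly 5 mm right of the middle. I'll start with the right bumper, which turns the box left.

Request:
move_arm(plan=[[-0.034,0.014,0.02,0,255],[-0.034,0.014,0.02,0,255],[-0.034,0.014,0.02,0,255],[-0.034,0.014,0.02,0,255],[-0.034,0.014,0.02,0,255]])

```text
t: 5.2
position: [0.425, 0.0271, 0.2272]
tcp_rot: [0.0, 1.0, -0.025, 0.001]
ft_force: [0.6, -0.6, 0.2]
grip_width: 0.0003
gripper_force: 0.0
```

Request:
move_arm(plan=[[0,0,0.048,0,255],[0,0,0.048,0,255],[0,0,0.048,0,255],[0,0,0.048,0,255],[0,0,0,0,255]])

```text
t: 5.7
position: [0.4229, 0.0277, 0.0312]
tcp_rot: [-0.0, 1.0, -0.025, -0.005]
ft_force: [0.2, -0.4, 0.7]
grip_width: 0.0
gripper_force: 0.0
```

```bash
cat >> m.py <<'E'
B=np.array([.651,.1119]);YB=-.058
def tobay(p):
    c,s=np.cos(YB),np.sin(YB); d=np.array(p[:2])-B
    return np.array([c*d[0]+s*d[1],-s*d[0]+c*d[1]])*1000
def box():
    out=[]
    for n in ("scene","side"):
        p=r.snapshot(n); T=rect(cloud(p),.072,.092,xr=(.4,.76),yr=(-.05,.3))
        # drop the arm: keep cells of the box top near its known size
        (c,s,a)=cv2.minAreaRect((T[:,:2]*1000).astype(np.float32))
        if s[0]<s[1]: a-=90; s=s[::-1]
        print(n,np.round(tobay(np.array(c)/1000),1),np.round(s,1),"yaw",round(np.radians(a-90)-YB if a>45 else np.radians(a+90)-YB,3))
E
cat > st.py <<'E'
from m import *
s=r.get_state(); print(s["t"],"tcp bay",np.round(tobay(s["position"]),1),np.round(s["position"],4),"F",np.round(s["ft_force"],1)); box()
E
python3 st.py
```

```text
5.7 tcp bay [-222.9  -97.3] [0.4229 0.0277 0.0312] F [ 0.2 -0.4  0.7]
scene [-132.6  -12.7] [228.3 189.9] yaw -0.004
side [-108.8  -10.6] [220.7 137.8] yaw -0.002
```

Request:
move_arm(plan=[[0.012,0,0,0,255],[0.012,0,0,0,255],[0.01,0,0,0,255],[0.008,0,0,0,255],[0.008,0,0,0,255]])

```text
t: 6.3
position: [0.4748, 0.0247, 0.038]
tcp_rot: [0.001, 1.0, -0.024, -0.002]
ft_force: [-13.8, -5.3, 9.0]
grip_width: 0.0003
gripper_force: 7.1
```

```bash
python3 st.py
```

```text
6.3 tcp bay [-170.8  -97.3] [0.4748 0.0247 0.038 ] F [-13.8  -5.3   9. ]
scene [-96.5  -2.2] [221.5 145.2] yaw 0.083
side [-79.   -3.1] [223.1 106.4] yaw 0.095
```

Request:
move_arm(plan=[[-0.03,0,0.004,0,255],[0,-0.046,0.002,0,255],[0,-0.046,0,0,255],[0,-0.046,0,0,255],[0,-0.046,0,0,255]])

```text
t: 6.9
position: [0.4588, 0.2126, 0.033]
tcp_rot: [-0.001, 1.0, -0.025, 0.003]
ft_force: [1.9, -0.5, 0.0]
grip_width: 0.0003
gripper_force: 0.0
```

Request:
move_arm(plan=[[0.008,0,0,0,255],[0.006,0,0,0,255],[0.006,0,0,0,255],[0.005,0,0,0,255],[0.005,0,0,0,255]])

```text
t: 7.4
position: [0.4847, 0.2085, 0.0306]
tcp_rot: [-0.0, 1.0, -0.025, -0.002]
ft_force: [-12.1, 7.4, 6.9]
grip_width: 0.0003
gripper_force: 6.2
```

```bash
python3 st.py
```

```text
7.4 tcp bay [-171.7   86.8] [0.4847 0.2085 0.0306] F [-12.1   7.4   6.9]
scene [-91.5  -7. ] [220.4 153.4] yaw 0.038
side [-85.7  -9.9] [220.2 139.9] yaw 0.038
```

Request:
move_arm(plan=[[-0.025,0,0,0,255],[0,0.046,0,0,255],[0,0.046,0,0,255],[0,0.046,0,0,255],[0,0.046,0,0,255]])

```text
t: 8.0
position: [0.4533, 0.0231, 0.0307]
tcp_rot: [0.0, 1.0, -0.025, 0.002]
ft_force: [0.4, -0.1, -0.4]
grip_width: 0.0003
gripper_force: 0.0
```

```bash
cat >> m.py <<'E'
def rails():
    for n in ("scene","side"):
        P=cloud(r.snapshot(n)); b=np.array([tobay(q) for q in P[(P[:,2]>.021)&(P[:,2]<.033)&(P[:,0]>.5)&(P[:,0]<.9)]])
        for lo,hi in ((105,130),(-130,-105)):
            print(n,lo,[(x,len(q),np.round([q.min(),np.median(q),q.max()],1).tolist()) for x in (25,40,55) for q in [b[(abs(b[:,0]-x)<6)&(b[:,1]>lo)&(b[:,1]<hi),1]] if len(q)])
E
python3 st.py; python3 -c "from m import *;rails()"
```

```text
8.0 tcp bay [-192.2 -100.1] [0.4533 0.0231 0.0307] F [ 0.4 -0.1 -0.4]
scene [-98.2  -8. ] [220.5 172. ] yaw 0.019
side [-85.1  -9.5] [221.6 138.6] yaw 0.041
scene 105 [(25, 17, [113.0, 115.1, 119.4]), (40, 19, [110.9, 115.6, 120.7]), (55, 19, [112.5, 115.2, 119.9])]
scene -130 [(25, 16, [-123.2, -119.9, -116.8]), (40, 16, [-123.3, -119.8, -116.3]), (55, 19, [-122.5, -121.1, -116.5])]
side 105 [(25, 12, [109.5, 113.9, 117.6]), (40, 13, [110.1, 113.7, 119.1]), (55, 12, [109.5, 113.2, 119.5])]
side -130 [(25, 17, [-124.9, -122.1, -117.5]), (40, 16, [-124.8, -121.6, -116.4]), (55, 18, [-126.3, -122.8, -118.7])]
```

Request:
move_arm(plan=[[0.012,0.002,0,0,255],[0.012,0,0,0,255],[0.007,-0.001,0,0,255],[0.006,-0.002,0,0,255],[0.006,-0.002,0,0,255]])

```text
t: 8.7
position: [0.4919, 0.0274, 0.0285]
tcp_rot: [0.001, 1.0, -0.024, -0.004]
ft_force: [-11.0, -7.1, 3.3]
grip_width: 0.0008
gripper_force: 5.5
```

```bash
python3 st.py
```

```text
8.7 tcp bay [-153.9  -93.6] [0.4919 0.0274 0.0285] F [-11.   -7.1   3.3]
scene [-83.1  -4.9] [226.2 153.8] yaw 0.065
side [-60.8  -2.7] [221.9 106.3] yaw 0.067
```

Request:
move_arm(plan=[[-0.03,0,0,0,255],[0,-0.045,0,0,255],[0,-0.045,0,0,255],[0,-0.045,0,0,255],[0,-0.045,0,0,255]])

```text
t: 9.3
position: [0.4746, 0.211, 0.0295]
tcp_rot: [-0.0, 1.0, -0.024, 0.0]
ft_force: [0.8, -0.9, -0.2]
grip_width: 0.0007
gripper_force: 0.0
```

Request:
move_arm(plan=[[0.008,0,0,0,255],[0.008,0,0,0,255],[0.006,-0.002,0,0,255],[0.005,-0.002,0,0,255],[0.004,-0.001,0,0,255]])

```text
t: 9.8
position: [0.5029, 0.2111, 0.0289]
tcp_rot: [0.0, 1.0, -0.025, -0.004]
ft_force: [-15.1, 3.9, 11.3]
grip_width: 0.0005
gripper_force: 7.2
```

```bash
python3 st.py
```

```text
9.8 tcp bay [-153.6   90.5] [0.5029 0.2111 0.0289] F [-15.1   3.9  11.3]
scene [-77.2  -3.4] [220.1 156.5] yaw 0.014
side [-70.2  -4.5] [224.8 139.5] yaw 0.014
```

Request:
move_arm(plan=[[-0.025,0,0,0,255],[0,0.046,0,0,255],[0,0.046,0,0,255],[0,0.046,0,0,255],[0,0.046,0,0,255]])

```text
t: 10.4
position: [0.4717, 0.0264, 0.029]
tcp_rot: [0.0, 1.0, -0.025, 0.0]
ft_force: [1.3, -0.9, 0.1]
grip_width: 0.0006
gripper_force: 0.0
```

Request:
move_arm(plan=[[0.013,0,0,0,255],[0.01,0,0,0,255],[0.006,0.001,0,0,255],[0.005,0.001,0,0,255],[0.005,0.001,0,0,255]])

```text
t: 10.9
position: [0.5063, 0.0246, 0.0282]
tcp_rot: [0.0, 1.0, -0.024, -0.005]
ft_force: [-14.0, -2.5, 10.5]
grip_width: 0.0004
gripper_force: 7.6
```

```bash
python3 st.py
```

```text
10.9 tcp bay [-139.4  -95.5] [0.5063 0.0246 0.0282] F [-14.   -2.5  10.5]
scene [-69.8  -6.6] [230.6 158.3] yaw 0.056
side [-80.2  -4.8] [219.4 176.1] yaw 0.067
```

Request:
move_arm(plan=[[-0.025,0,0,0,255],[0,-0.046,0,0,255],[0,-0.046,0,0,255],[0,-0.046,0,0,255],[0,-0.046,0,0,255]])

```text
t: 11.5
position: [0.4949, 0.2118, 0.0288]
tcp_rot: [-0.0, 1.0, -0.024, 0.0]
ft_force: [1.4, -0.6, -0.8]
grip_width: 0.0002
gripper_force: 0.0
```

Request:
move_arm(plan=[[0.008,0,0,0,255],[0.007,0,0,0,255],[0.006,-0.002,0,0,255],[0.005,-0.001,0,0,255],[0.005,-0.001,0,0,255]])

```text
t: 12.0
position: [0.5228, 0.2114, 0.0283]
tcp_rot: [0.0, 1.0, -0.025, -0.004]
ft_force: [-14.0, 4.3, 10.1]
grip_width: 0.0004
gripper_force: 7.3
```

```bash
python3 st.py
```

```text
12.0 tcp bay [-133.8   91.9] [0.5228 0.2114 0.0283] F [-14.    4.3  10.1]
scene [-58.6  -4.2] [219.2 155.2] yaw -0.01
side [-52.1  -6.2] [224.5 140.2] yaw -0.003
```

Request:
move_arm(plan=[[-0.025,0,0,0,255],[0,0.047,0,0,255],[0,0.047,0,0,255],[0,0.047,0,0,255],[0,0.047,0,0,255]])

```text
t: 12.6
position: [0.4915, 0.0224, 0.0288]
tcp_rot: [0.0, 1.0, -0.025, 0.0]
ft_force: [0.8, 0.7, 0.3]
grip_width: 0.0004
gripper_force: 0.0
```

Request:
move_arm(plan=[[0.013,0,0,0,255],[0.009,0,0,0,255],[0.006,0,0,0,255],[0.006,0,0,0,255],[0.005,0,0,0,255]])

```text
t: 13.1
position: [0.5253, 0.0223, 0.0279]
tcp_rot: [0.001, 1.0, -0.024, -0.007]
ft_force: [-31.1, -11.8, 24.1]
grip_width: 0.0006
gripper_force: 15.3
```

```bash
python3 st.py
```

```text
13.1 tcp bay [-120.3  -96.8] [0.5253 0.0223 0.0279] F [-31.1 -11.8  24.1]
scene [-47.7  -6.4] [235.2 155. ] yaw 0.036
side [-26.4  -0.1] [223.8 106.2] yaw 0.045
```

Request:
move_arm(plan=[[-0.025,0,0,0,255],[0,-0.046,0,0,255],[0,-0.046,0,0,255],[0,-0.046,0,0,255],[0,-0.046,0,0,255]])

```text
t: 13.7
position: [0.515, 0.2102, 0.0288]
tcp_rot: [0.0, 1.0, -0.025, 0.0]
ft_force: [0.1, -0.0, 0.1]
grip_width: 0.0003
gripper_force: 0.0
```

Request:
move_arm(plan=[[0.008,0,0,0,255],[0.007,0,0,0,255],[0.005,0,0,0,255],[0.004,0,0,0,255],[0.004,0,0,0,255]])

```text
t: 14.2
position: [0.54, 0.2065, 0.0281]
tcp_rot: [-0.0, 1.0, -0.025, -0.004]
ft_force: [-12.8, 7.3, 5.5]
grip_width: 0.0005
gripper_force: 6.4
```

```bash
python3 st.py
```

```text
14.2 tcp bay [-116.3   88.1] [0.54   0.2065 0.0281] F [-12.8   7.3   5.5]
scene [-37.2  -3.9] [220.3 148.3] yaw 0.004
side [-50.   -6.7] [222.  171.3] yaw 0.002
```

Request:
move_arm(plan=[[0.003,-0.001,0,0,255],[0.003,-0.001,0,0,255],[0,0,0,0,255],[-0.01,0,0,0,255],[-0.02,0,0,0,255]])

```text
t: 14.8
position: [0.5201, 0.2086, 0.0286]
tcp_rot: [0.0, 1.0, -0.026, 0.001]
ft_force: [0.2, -0.3, -0.6]
grip_width: 0.0005
gripper_force: 0.0
```

Request:
move_arm(plan=[[0,0.046,0,0,255],[0,0.046,0,0,255],[0,0.046,0,0,255],[0,0.046,0,0,255],[0,0,0,0,255]])

```text
t: 15.3
position: [0.5098, 0.0205, 0.0288]
tcp_rot: [0.001, 1.0, -0.028, 0.0]
ft_force: [0.6, 0.1, -0.1]
grip_width: 0.0007
gripper_force: 0.0
```

```bash
python3 st.py
```

```text
15.3 tcp bay [-135.7  -99.4] [0.5098 0.0205 0.0288] F [ 0.6  0.1 -0.1]
scene [-41.1  -4.3] [220.4 163.4] yaw -0.03
side [-25.3  -7.5] [221.7 129.2] yaw -0.023
```

Request:
move_arm(plan=[[0.01,-0.003,0,0,255],[0.008,0,0,0,255],[0.004,0,0,0,255],[0.003,0.001,0,0,255],[0.003,0.001,0,0,255]])

```text
t: 15.9
position: [0.5348, 0.0279, 0.0284]
tcp_rot: [-0.0, 1.0, -0.024, -0.004]
ft_force: [-13.5, 1.6, 11.4]
grip_width: 0.0002
gripper_force: 6.7
```

Request:
move_arm(plan=[[0.002,0.001,0,0,255],[0.002,0,0,0,255],[0.002,0.001,0,0,255],[0,0,0,0,255],[0,0,0,0,255]])

```text
t: 16.4
position: [0.5406, 0.0254, 0.0284]
tcp_rot: [-0.0, 1.0, -0.023, -0.004]
ft_force: [-11.7, 0.5, 10.0]
grip_width: 0.0006
gripper_force: 6.3
```

```bash
python3 st.py
```

```text
16.4 tcp bay [-105.2  -92.8] [0.5406 0.0254 0.0284] F [-11.7   0.5  10. ]
scene [-29.2  -8.4] [226.  149.8] yaw 0.02
side [-9.1 -8. ] [220.6 105.4] yaw 0.025
```

Request:
move_arm(plan=[[-0.025,0,0,0,255],[0,-0.046,0,0,255],[0,-0.046,0,0,255],[0,-0.046,0,0,255],[0,-0.043,0,0,255]])

```text
t: 17.0
position: [0.5279, 0.2091, 0.0287]
tcp_rot: [-0.0, 1.0, -0.024, 0.0]
ft_force: [1.6, 0.0, 0.1]
grip_width: 0.0001
gripper_force: 0.0
```

Request:
move_arm(plan=[[0.011,0,0,0,255],[0.009,0,0,0,255],[0.004,-0.002,0,0,255],[0.004,-0.002,0,0,255],[0.003,-0.002,0,0,255]])

```text
t: 17.5
position: [0.5559, 0.2098, 0.0283]
tcp_rot: [0.001, 1.0, -0.025, -0.004]
ft_force: [-12.6, -1.8, 8.1]
grip_width: 0.0005
gripper_force: 6.2
```

```bash
python3 st.py
```

```text
17.5 tcp bay [-100.6   92.3] [0.5559 0.2098 0.0283] F [-12.6  -1.8   8.1]
scene [-25.6  -5.6] [220.  152.6] yaw -0.023
side [-28.   -8.8] [218.3 158.8] yaw -0.01
```

Request:
move_arm(plan=[[-0.025,0,0,0,255],[0,0.047,0,0,255],[0,0.047,0,0,255],[0,0.047,0,0,255],[0,0.046,0,0,255]])

```text
t: 18.1
position: [0.5249, 0.0227, 0.0288]
tcp_rot: [0.0, 1.0, -0.025, 0.0]
ft_force: [0.1, 1.2, 0.0]
grip_width: 0.0003
gripper_force: 0.0
```

Request:
move_arm(plan=[[0.012,0,0,0,255],[0.01,0,0,0,255],[0.004,0,0,0,255],[0.004,0,0,0,255],[0.003,0,0,0,255]])

```text
t: 18.6
position: [0.5544, 0.0226, 0.0279]
tcp_rot: [0.001, 1.0, -0.024, -0.004]
ft_force: [-12.9, -5.4, 7.1]
grip_width: 0.0006
gripper_force: 6.7
```

```bash
python3 st.py
```

```text
18.6 tcp bay [-91.2 -94.8] [0.5544 0.0226 0.0279] F [-12.9  -5.4   7.1]
scene [-18.6  -6.9] [231.1 155.5] yaw 0.023
side [ 5.8 -2.3] [225.9 104.6] yaw 0.03
```

Request:
move_arm(plan=[[-0.025,0,0,0,255],[0,-0.046,0,0,255],[0,-0.046,0,0,255],[0,-0.046,0,0,255],[0,-0.046,0,0,255]])

```text
t: 19.2
position: [0.5423, 0.2104, 0.0288]
tcp_rot: [-0.0, 1.0, -0.025, 0.0]
ft_force: [0.2, -0.7, -0.1]
grip_width: 0.0006
gripper_force: 0.0
```

Request:
move_arm(plan=[[0.01,0,0,0,255],[0.009,0,0,0,255],[0.004,-0.001,0,0,255],[0.002,-0.001,0,0,255],[0.001,0,0,0,255]])

```text
t: 19.7
position: [0.5654, 0.2084, 0.0284]
tcp_rot: [-0.0, 1.0, -0.025, -0.003]
ft_force: [-12.5, 5.9, 7.1]
grip_width: 0.0004
gripper_force: 6.6
```

```bash
python3 st.py
```

```text
19.7 tcp bay [-91.1  91.4] [0.5654 0.2084 0.0284] F [-12.5   5.9   7.1]
scene [-13.3  -1.7] [220.5 151.8] yaw 0.009
side [-21.2  -4.5] [220.1 162.3] yaw 0.006
```

Request:
move_arm(plan=[[0.001,-0.0005,0,0,255],[0.001,0,0,0,255],[0.001,-0.0005,0,0,255],[0.001,0,0,0,255],[0,0,0,0,255]])

```text
t: 20.3
position: [0.5691, 0.2087, 0.0284]
tcp_rot: [0.0, 1.0, -0.026, -0.004]
ft_force: [-12.1, 4.2, 7.1]
grip_width: 0.0004
gripper_force: 6.5
```

Request:
move_arm(plan=[[0.001,-0.0005,0,0,255],[0.001,0,0,0,255],[0.0005,0,0,0,255],[0.0005,0,0,0,255],[0,0,0,0,255]])

```text
t: 20.8
position: [0.5719, 0.2091, 0.0283]
tcp_rot: [0.0, 1.0, -0.026, -0.004]
ft_force: [-13.4, 4.1, 8.2]
grip_width: 0.0
gripper_force: 6.8
```

Request:
move_arm(plan=[[0.0005,0,0,0,255],[0.0005,0,0,0,255],[0.0005,0,0,0,255],[0.0005,0,0,0,255],[0,0,0,0,255]])

```text
t: 21.3
position: [0.574, 0.2092, 0.0284]
tcp_rot: [0.0, 1.0, -0.026, -0.004]
ft_force: [-13.0, 5.1, 7.9]
grip_width: 0.0001
gripper_force: 6.7
```

Request:
move_arm(plan=[[0.0005,-0.0005,0,0,255],[0.0005,0,0,0,255],[0.0005,0,0,0,255],[0.0005,0,0,0,255],[0,0,0,0,255]])

```text
t: 21.8
position: [0.576, 0.2094, 0.0283]
tcp_rot: [0.0, 1.0, -0.026, -0.004]
ft_force: [-13.5, 5.2, 7.4]
grip_width: 0.0001
gripper_force: 6.7
```

```bash
python3 st.py
```

```text
21.8 tcp bay [-80.6  93. ] [0.576  0.2094 0.0283] F [-13.5   5.2   7.4]
scene [-5.5 -2.7] [220.1 149.4] yaw -0.033
side [-13.2  -5.4] [222.4 163.5] yaw -0.04
```

Request:
move_arm(plan=[[0.0005,0,0,0,255],[0.0005,0,0,0,255],[0.0005,0,0,0,255],[0.0005,0,0,0,255],[0,0,0,0,255]])

```text
t: 22.4
position: [0.5772, 0.2094, 0.0283]
tcp_rot: [0.0, 1.0, -0.026, -0.005]
ft_force: [-16.4, 5.2, 9.6]
grip_width: 0.0
gripper_force: 8.3
```

Request:
move_arm(plan=[[0.0005,0,0,0,255],[0.0005,0,0,0,255],[0,0,0,0,255],[0,0,0,0,255],[0,0,0,0,255]])

```text
t: 22.9
position: [0.5771, 0.2094, 0.0283]
tcp_rot: [0.0, 1.0, -0.026, -0.006]
ft_force: [-19.7, 4.1, 12.8]
grip_width: 0.0002
gripper_force: 10.0
```

Request:
move_arm(plan=[[0.0005,0,0,0,255],[0.0005,0,0,0,255],[0.0003,0,0,0,255],[0,0,0,0,255],[0,0,0,0,255]])

```text
t: 23.4
position: [0.5771, 0.2094, 0.0283]
tcp_rot: [0.0, 1.0, -0.026, -0.007]
ft_force: [-24.8, 3.9, 15.9]
grip_width: 0.0001
gripper_force: 12.5
```

Request:
move_arm(plan=[[-0.025,0,0,0,255],[0,0.0465,0,0,255],[0,0.0465,0,0,255],[0,0.0465,0,0,255],[0,0.0465,0,0,255]])

```text
t: 23.9
position: [0.5492, 0.0221, 0.0288]
tcp_rot: [0.0, 1.0, -0.025, 0.0]
ft_force: [0.4, -0.6, -0.2]
grip_width: 0.0006
gripper_force: 0.0
```

Request:
move_arm(plan=[[0.004,0,0,0,255],[0.003,0,0,0,255],[0.002,0,0,0,255],[0.001,0,0,0,255],[0,0,0,0,255]])

```text
t: 24.4
position: [0.5587, 0.0261, 0.0284]
tcp_rot: [0.0, 1.0, -0.024, -0.001]
ft_force: [-1.6, -1.5, -0.2]
grip_width: 0.0002
gripper_force: 1.0
```

```bash
python3 st.py
```

```text
24.4 tcp bay [-87.2 -91. ] [0.5587 0.0261 0.0284] F [-1.6 -1.5 -0.2]
scene [-4.2 -8.8] [230.9 150.5] yaw -0.043
side [14.1 -5.8] [222.9 106.9] yaw -0.041
```

Just touching the right bumper. I'll advance slowly.

Request:
move_arm(plan=[[0.0007,0,0,0,255],[0.0007,0,0,0,255],[0.0006,0,0,0,255],[0.0005,0,0,0,255],[0,0,0,0,255]])

```text
t: 25.0
position: [0.5592, 0.0258, 0.0284]
tcp_rot: [-0.0, 1.0, -0.024, -0.003]
ft_force: [-9.5, -0.4, 4.4]
grip_width: 0.0001
gripper_force: 4.8
```

Request:
move_arm(plan=[[0.0005,0,0,0,255],[0.0005,0,0,0,255],[0.0005,0,0,0,255],[0.0005,0,0,0,255],[0,0,0,0,255]])

```text
t: 25.5
position: [0.561, 0.0252, 0.0284]
tcp_rot: [0.0, 1.0, -0.024, -0.003]
ft_force: [-10.3, -1.7, 5.2]
grip_width: 0.0006
gripper_force: 5.4
```

Request:
move_arm(plan=[[0.0005,0,0,0,255],[0.0005,0,0,0,255],[0.0005,0,0,0,255],[0.0005,0,0,0,255],[0,0,0,0,255]])

```text
t: 26.0
position: [0.5628, 0.0248, 0.0284]
tcp_rot: [0.0, 1.0, -0.024, -0.003]
ft_force: [-11.2, -3.6, 5.8]
grip_width: 0.0004
gripper_force: 5.7
```

Request:
move_arm(plan=[[0.0005,0,0,0,255],[0.0005,0,0,0,255],[0.0005,0,0,0,255],[0.0005,0,0,0,255],[0,0,0,0,255]])

```text
t: 26.5
position: [0.5646, 0.0244, 0.0284]
tcp_rot: [0.0, 1.0, -0.024, -0.003]
ft_force: [-12.1, -4.5, 6.5]
grip_width: 0.0004
gripper_force: 6.0
```

Request:
move_arm(plan=[[0.0005,0,0,0,255],[0.0005,0,0,0,255],[0.0005,0,0,0,255],[0.0005,0,0,0,255],[0,0,0,0,255]])

```text
t: 27.0
position: [0.5659, 0.0242, 0.0284]
tcp_rot: [0.001, 1.0, -0.024, -0.004]
ft_force: [-15.2, -5.9, 7.7]
grip_width: 0.0007
gripper_force: 7.5
```

Request:
move_arm(plan=[[0.0005,0,0,0,255],[0.0005,0,0,0,255],[0,0,0,0,255],[0,0,0,0,255],[0,0,0,0,255]])

```text
t: 27.5
position: [0.5658, 0.0242, 0.0284]
tcp_rot: [0.001, 1.0, -0.024, -0.005]
ft_force: [-18.8, -6.0, 11.1]
grip_width: 0.0003
gripper_force: 9.4
```

Request:
move_arm(plan=[[0.0005,0,0,0,255],[0.0005,0,0,0,255],[0.0002,0,0,0,255],[0,0,0,0,255],[0,0,0,0,255]])

```text
t: 28.0
position: [0.5657, 0.0242, 0.0284]
tcp_rot: [0.0, 1.0, -0.024, -0.007]
ft_force: [-23.3, -7.1, 14.4]
grip_width: 0.0005
gripper_force: 11.7
```

```bash
python3 st.py
python3 - <<'E'
from m import *
for n in ("scene","side"):
    p=r.snapshot(n)
    for k in ('keeper_pivot','keeper_knob'):
        print(n,k,[(round(o["confidence"],2),np.round(tobay(back(p,o["uv"],.044)),1)) for o in r.place_of(k,p)[:2]])
E
```

```text
28.0 tcp bay [-80.  -92.5] [0.5657 0.0242 0.0284] F [-23.3  -7.1  14.4]
scene [-2.8 -7.9] [231.4 154.6] yaw -0.023
side [21.5 -3.6] [220.4 104.8] yaw -0.028
scene keeper_pivot [(0.85, array([ -86.8, -135.9]))]
scene keeper_knob [(0.57, array([-133.8, -149.1]))]
side keeper_pivot [(0.72, array([ -82.2, -131.6])), (0.48, array([  61.1, -103.7]))]
side keeper_knob [(0.72, array([ -82.3, -137.8])), (0.63, array([-124.1, -147.8]))]
```

Request:
move_arm(plan=[[-0.045,0,0,0,255],[-0.008,0,-0.03,0,255],[0,0,-0.03,0,255],[0,0.045,0,0,255],[0,0.047,0,0,255]])

```text
t: 28.9
position: [0.516, -0.0646, 0.0904]
tcp_rot: [0.001, 1.0, -0.022, 0.003]
ft_force: [0.4, -0.9, -0.9]
grip_width: 0.0007
gripper_force: 0.0
```

```bash
python3 st.py
python3 - <<'E'
from m import *
p=r.snapshot("wrist"); T=rect(cloud(p),.072,.092,xr=(.4,.76),yr=(-.05,.3)); c=cv2.minAreaRect((T[:,:2]*1000).astype(np.float32)); print(len(T),c,tobay(np.array(c[0])/1000))
p=r.snapshot("scene"); cv2.imwrite("pics/s3.png",cv2.resize(p["img"][120:300,220:480],None,fx=3,fy=3))
E
```

```text
28.9 tcp bay [-124.5 -184.1] [ 0.516  -0.0646  0.0904] F [ 0.4 -0.9 -0.9]
scene [ 2.8 -1.7] [220.3 142.8] yaw -0.01
side [ 4.3 -3.8] [222.8 136.2] yaw -0.009
18339 ((609.7098999023438, 49.16901779174805), (91.15567779541016, 65.5796890258789), 88.50234985351562) [-37.58431223 -65.0189816 ]
```

View pics/s3.png

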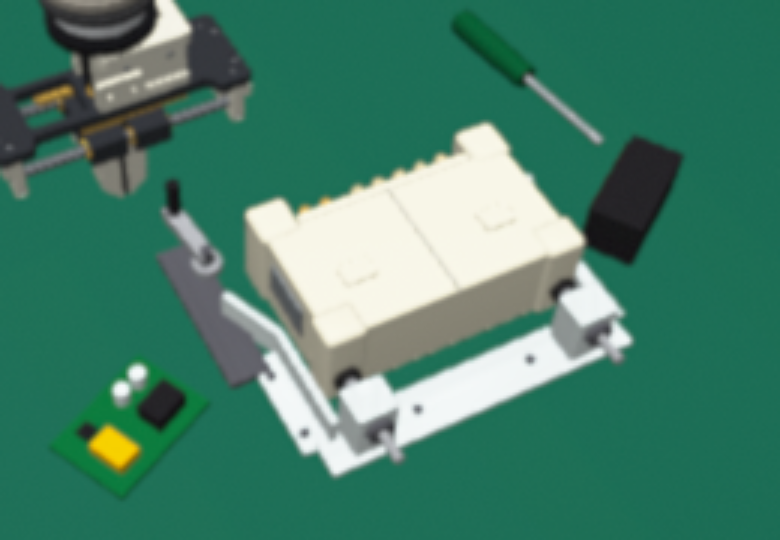

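The crop shows both far bumpers against their stop pads at (352,380) and (565,292), with the box square in the bay. The keeper is still parked (knob at 172,195), and the fingers are outside it. Next is the keeper swing.

Request:
move_arm(plan=[[-0.007,0,0.02,0,255],[0,0,0.02,0,255],[0,0,0.012,0,255],[0,-0.006,0,0,255],[0,0,0,0,255]])

```text
t: 29.6
position: [0.5081, -0.0571, 0.0369]
tcp_rot: [-0.0, 1.0, -0.024, 0.0]
ft_force: [0.3, -0.1, -0.1]
grip_width: 0.0007
gripper_force: 0.0
```

Request:
move_arm(plan=[[-0.001,-0.012,0,0,255],[0,-0.012,0,0,255],[0.002,-0.011,0,0,255],[0.005,-0.01,0,0,255],[0.006,-0.009,0,0,255]])

```text
t: 30.1
position: [0.5228, -0.004, 0.037]
tcp_rot: [0.0, 1.0, -0.024, 0.0]
ft_force: [-1.3, -2.2, 0.6]
grip_width: 0.0007
gripper_force: 1.7
```

```bash
cat > k.py <<'E'
from m import *
s=r.get_state(); print(s["t"],"tcp bay",np.round(tobay(s["position"]),1),s["position"][2],"F",np.round(s["ft_force"],1))
for n in ("scene","side"):
    p=r.snapshot(n)
    print(n,[(round(o["confidence"],2),np.round(tobay(back(p,o["uv"],.044)),1)) for o in r.place_of('keeper_knob',p)[:2]])
    cv2.imwrite(f"pics/k_{n}_{s['t']:.1f}.png",cv2.resize(p["img"][120:300,200:440],None,fx=3,fy=3))
E
python3 k.py; ls pics
```

```text
30.1 tcp bay [-121.2 -123.2] 0.036953406555922885 F [-1.3 -2.2  0.6]
scene [(0.69, array([-118.6, -103.8])), (0.32, array([ 93.8, -90. ]))]
side [(0.58, array([-116.7, -108. ])), (0.2, array([  10.5, -280.5]))]
k_scene_30.1.png
k_side_30.1.png
s3.png
scene0.png
side0.png
w1.png
w2.png
```

Request:
move_arm(plan=[[-0.025,0,0,0,255],[0,-0.012,0,0,255],[0,-0.012,0,0,255],[0.008,0,0,0,255],[0.004,0,0,0,255]])

```text
t: 30.8
position: [0.5124, 0.0197, 0.037]
tcp_rot: [0.0, 1.0, -0.024, 0.001]
ft_force: [0.1, -0.4, 0.0]
grip_width: 0.0004
gripper_force: 0.0
```

Request:
move_arm(plan=[[0.006,-0.004,0,0,255],[0.007,-0.005,0,0,255],[0.006,-0.002,0,0,255],[0.006,-0.001,0,0,255],[0.005,-0.001,0,0,255]])

```text
t: 31.3
position: [0.5416, 0.0312, 0.0365]
tcp_rot: [-0.0, 1.0, -0.025, -0.0]
ft_force: [-2.3, 1.0, -0.1]
grip_width: 0.0004
gripper_force: 0.8
```

```bash
python3 k.py
```

```text
31.3 tcp bay [-104.6  -86.9] 0.03650170419237614 F [-2.3  1.  -0.1]
scene [(0.61, array([-90. , -87.3])), (0.27, array([ 31.6, -23.3]))]
side [(0.44, array([-82.8, -83.6]))]
```

Continuing to the end stop of the keeper.

Request:
move_arm(plan=[[0.002,0,0,0,255],[0.002,0,0,0,255],[0.001,0,0,0,255],[0,0,0,0,255],[0,0,0,0,255]])

```text
t: 32.0
position: [0.5455, 0.0309, 0.0366]
tcp_rot: [0.0, 1.0, -0.025, -0.001]
ft_force: [-4.0, 1.2, 3.2]
grip_width: 0.0007
gripper_force: 2.1
```

Request:
move_arm(plan=[[0.001,0,0,0,255],[0.001,0,0,0,255],[0,0,0,0,255],[0,0,0,0,255],[0,0,0,0,255]])

```text
t: 32.5
position: [0.5458, 0.0309, 0.0365]
tcp_rot: [-0.0, 1.0, -0.024, -0.003]
ft_force: [-9.6, 0.5, 7.1]
grip_width: 0.0004
gripper_force: 4.9
```

Request:
move_arm(plan=[[-0.02,0,0,0,255],[-0.04,0,0,0,255],[-0.03,0,-0.03,0,255],[0,0,-0.05,0,255],[0,0,-0.05,0,255]])

```text
t: 33.0
position: [0.4577, 0.0351, 0.1681]
tcp_rot: [0.0, 1.0, -0.025, 0.0]
ft_force: [2.2, -0.3, 0.4]
grip_width: 0.0003
gripper_force: 0.0
```

```bash
python3 st.py; python3 k.py; ls pics
```

```text
33.0 tcp bay [-188.5  -87.9] [0.4577 0.0351 0.1681] F [ 2.2 -0.3  0.4]
scene [ 3.2 -2.3] [219.7 141.2] yaw -0.006
side [ 2.4 -4.6] [221.7 139. ] yaw -0.009
33.1 tcp bay [-183.3  -88. ] 0.17335671916579073 F [ 1.6  0.7 -0.5]
scene [(0.56, array([-85. , -89.8])), (0.2, array([ -86.1, -135.2]))]
side [(0.71, array([-80. , -79.6]))]
k_scene_30.1.png
k_scene_31.3.png
k_scene_33.1.png
k_side_30.1.png
k_side_31.3.png
k_side_33.1.png
s3.png
scene0.png
side0.png
w1.png
w2.png
```

View pics/k_side_33.1.png

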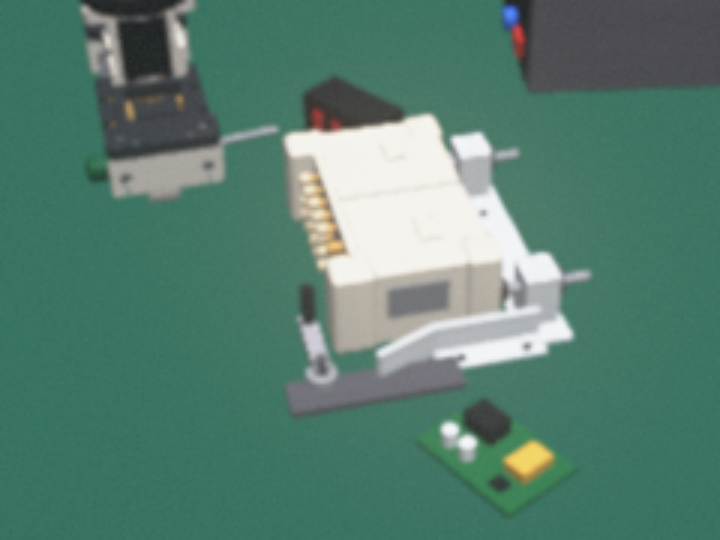

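The keeper lies across behind the right near bumper (knob at 307,300, pin at 321,372). The box is home, the bystanders are in place and the gripper is clear, so I'm handing in.

```bash
python3 -c "from rig import r; print(r.hand_in())"
```

```text
the job is handed in; nothing more can be done
None
```

I handed the job in at about 33 s: the box is in its bay, with the left corner then the right each pressed on its stop at an estimated 11 N and the keeper across at its end stop; the hand-in returned no verdict.

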